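Close up the segment row in the assembly fixture

TASK

Lift the brass spacer out of the red bin and stand it on the fixture plate between the blue end segment and the loose aluminium segment, its long side pointing at the fence. Then push the aluminium segment up along the fence until segment, spacer and blue segment butt flush with no gap left, and both loose pieces also lie flush against the fence. Take nothing else from the bin, do not tip the segment, and leave everything else on the bench where it is.

Things in the scene. Friction and masses are not known exactly. Their poses are not given: they have to be found in the camera images.
- fixture: Assembly fixture fixed on the bench: dark steel plate 170 (x) x 400 (y) x 10 mm thick, origin at the centre of its underside, z up. Along its +x edge runs a low steel fence; at its +y end a blue end segment is bolted on. The other two edges are open.
- fence (a point): Middle of the fence's inner face, at plate height: 73 mm to +x of the fixture's origin. The fence is 12 mm thick, 14 mm high above the plate, 400 mm long.
- end_face (a point): Middle of the foot of the blue end segment's flat face, which looks to the fixture's -y: at x = 25.5, y = 150, z = 10 mm in the fixture's frame. The blue segment is 95 (x) x 50 (y) x 40 mm high and touches the fence.
- segment: Loose aluminium segment, 95 x 95 x 40 mm high, about 0.5 kg (pocketed), with a black bore and four screw heads on top (flat, not graspable), lying skewed on the fixture plate off the fence and well away from the blue segment. Origin: centre of its underside; x and y along its edges, z up.
- bin: Open red parts bin, 260 (x) x 130 (y) x 35 mm high, walls and floor 4 mm, fixed. Origin: centre of its underside.
- spacer: Brass spacer block, 60 (x) x 25 (y) x 40 mm high, about 0.4 kg, standing in the bin. Origin: centre of its underside; z up.
- dark_bar: Dark steel bar of the same size as the spacer (60 x 25 x 40 mm), in the bin; not wanted. Origin: centre of its underside.
- bush: Bright steel round bush, 32 mm diameter, 40 mm high, in the bin; not wanted. Origin: centre of its underside.
- can: Yellow can, 52 mm diameter, 80 mm high, standing on the bench in front of the fixture. Origin: centre of its underside.
- spool: Copper spool, 68 mm diameter, 80 mm high, standing on the bench beyond the fixture's open (-y) end. Origin: centre of its underside.
- jar: Blue jar, 60 mm diameter, 75 mm high, behind the fence. Origin: centre of its underside.
- wrench: Steel wrench, 160 mm long, lying on the bench in front of the fixture. Origin: centre of its underside, x along it.
- screwdriver: Screwdriver, 190 mm long, lying behind the bin. Origin: centre of its underside, x along it.
- gauge: Dial gauge on a post, fixed, 56 mm diameter foot, 127 mm high with a 44 mm dial up to 72 mm out on its +y side, behind the fence. Origin: centre of its foot.
Mind the look-alikes: they are no part of the job. Leave any green or purple look-alike of the segment alone.

How it is judged:
By the outcome, as a careful person would: the job done as asked, in the order asked, and still so for the second after the job is handed in, with the robot touching nothing.
It also fails if it takes over 67 s, if anything falls off the work surface, if the arm or the gripper's body presses on something with over 40 N, if the wrist force passes 120 N, or if a joint passes its speed limit or range.

ROBOT

A 6-joint arm with a two-finger parallel gripper is mounted at the origin on the work surface. World frame = base frame: x ahead of the robot, y to its left, z up, the work surface at z = 0. Lengths are in m, angles in degrees, forces in N, time in s.
With the tool pointing down it reaches from about 0.325 to 0.875 m from the base axis. Payload 4.4 kg.
Tool frame: the origin (TCP) lies at the very end of the fingers, on their centre line; the grasp point (between the pads) lies 19 mm behind it; z points along the fingers, y is the direction in which the jaws open and shut (so a half turn about z gives the same grasp; the last joint's range is limited). The gripper opens to 85 mm and grips with 20 to 120 N. Pads are 22 mm wide; open, the fingers measure 114 mm over their backs; the gripper's body (76 mm by 85 mm) begins 54 mm behind the grasp point. The pads swing forward as they close: fully open they stand 13 mm farther back than shut.
Start: joints at [65.575, 11.837, 88.321, -0, 79.842, -8.623], TCP at [0.157, 0.553, 0.231] pointing down, gripper open.
Joint ranges: [-156.59, 156.59], [-49.26, 127.26], [12.9, 141.05], [-63.56, 243.56], [4.71, 150.69], [-161.64, 161.64]. Speed limits (degrees/s): [159.86, 159.86, 180, 180, 180, 180].

INTERFACE

Orientations are given as a 3x3 rotation matrix whose columns are the frame's x, y, z axes.
In Python, from bench import env gives the robot as it stands. The module is installed in compiled form; this text tells all that it offers. Calls block until the motion is done:
- env.move_to(position, orientation): joint-space move of the TCP to a pose.
- env.line_to(position, attitude=None, velocity=0.15, max_force=None): straight line of the TCP; attitude=None keeps the orientation; velocity is the mean speed in m/s. With max_force (N) it stops when the force on the tool has changed by that much, and returns True; else False.
- env.move_j(angles): joint-space move.
- env.set_gripper(opening, grip_force=None): finger opening in m; grip_force is the grip in N (None keeps the last); returns when the fingers have stopped.
- env.sleep(seconds).
- env.ik(position, orientation): joint angles nearest the present ones, or None.
- env.camera(name): name is "scene" or "top" or "wrist"; returns the picture (420x560x3 uint8, red, green, blue); there is no depth.
- env.camera_params(name): a dict with "mtx" (3x3 intrinsics, pixels), "k1" (the pictures are not rectified: a ray, as slopes to the right and down, at radius r is drawn at 1 + k1 r^2 times it, then the intrinsics apply), "origin" and "attitude" of the camera in the world. Camera axes: x right, y down, z forward; pixel columns grow to the right and rows downward; lengths in m; the calibration is good to about 2 mm. A picture is of the moment at which its call begins: read the wrist's pose just before it. camera_params takes no time and is no camera call; for the wrist camera it gives the pose at the moment of the call.
A pose or a line that the arm cannot do raises env.Unreachable and nothing moves.
- env.close_job(): hands the job in, once; it reports no verdict.
Readings, each from a call of its own:
- env.read_t(): time.
- env.read_joint_pos(): joint angles.
- env.read_joint_vel(): joint speeds.
- env.read_joint_efforts(): joint torques, N m.
- env.read_eef_pos(): TCP position.
- env.read_tcp_rot(): TCP orientation.
- env.read_ft_force(): force on the tool from outside, world axes, zero at the start.
- env.read_torque(): the same for the moment, N m.
- env.read_grip_width(): finger opening in m.
Only numpy, scipy, OpenCV 4.12 (cv2) and the standard library are available. Lean on these libraries where they do the work, as an engineer would, in place of code of your own. Each camera call takes 0.05 s, during which the arm holds its last target. There are 200 camera calls.

## Working session

There is one attempt and no reset: what is moved stays moved. The work goes in short steps, each a Python script; the robot and the scene stay as the last script left them, time stands still between calls to the robot, and variables do not carry over. Pictures are saved under pics/ and viewed, about 8 in all and at most 12, crops included, and the job is handed in when it is done.

```bash
mkdir -p pics; ls; python3 - <<'E'
from bench import env
import cv2
for n in ("scene","top"):
    cv2.imwrite(f"pics/{n}0.png",env.camera(n)[:,:,::-1])
    p=env.camera_params(n);print(n,p)
print(env.camera_params("wrist"),env.read_t())
E
```

```text
pics
scene {'mtx': array([[516.49411781,   0.        , 278.87312322],
       [  0.        , 516.49411781, 213.61791284],
       [  0.        ,   0.        ,   1.        ]]), 'k1': -0.13176701639184993, 'origin': array([0.95438633, 0.60521032, 0.82855986]), 'attitude': array([[-0.81759785,  0.39277222, -0.421027  ],
       [ 0.57567243,  0.57236264, -0.58395399],
       [ 0.01161922, -0.71981316, -0.6940706 ]])}
top {'mtx': array([[392.05309371,   0.        , 289.70595967],
       [  0.        , 392.05309371, 214.31385899],
       [  0.        ,   0.        ,   1.        ]]), 'k1': -0.07132315998228689, 'origin': array([ 0.40883176, -0.06055114,  1.14592197]), 'attitude': array([[ 0.02039333, -0.99636457,  0.08271487],
       [-0.99928541, -0.01767968,  0.03340812],
       [-0.0318243 , -0.08333707, -0.99601313]])}
{'mtx': array([[314.88088559,   0.        , 280.28029499],
       [  0.        , 314.88088559, 209.60980163],
       [  0.        ,   0.        ,   1.        ]]), 'k1': -0.06500885159700955, 'origin': array([0.09181296, 0.57165339, 0.37284209]), 'attitude': array([[ 0.27217114,  0.92825279,  0.25351457],
       [ 0.96224536, -0.26184417, -0.07430671],
       [-0.0025941 ,  0.26416736, -0.96447337]])} 0.1
```

View pics/top0.png

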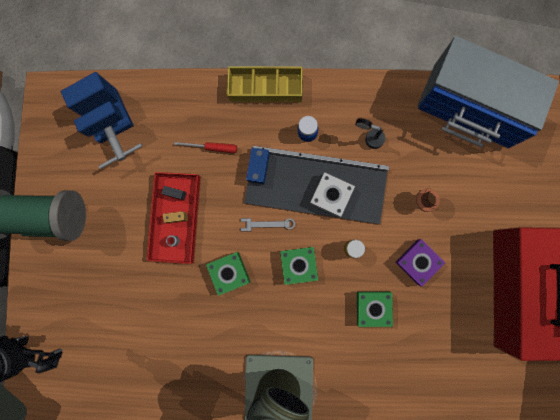

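View pics/scene0.png

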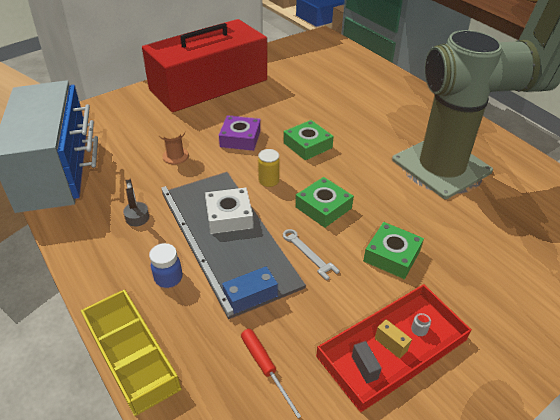

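Top: brass spacer at (173,217) in the bin between the dark bar (173,193) and the bush (172,241). The plate spans (245–388,148–222), with the blue segment at (258,166), the loose segment at (332,195) and the fence along the upper edge. The scene view agrees. Next: rough positions.

```bash
cat > h.py <<'E'
from bench import env
import cv2, numpy as np
def rays(P,px):
    px=np.atleast_2d(np.asarray(px,float)); M=P["mtx"]
    d=(px-M[:2,2])/[M[0,0],M[1,1]]
    u=d.copy()
    for _ in range(20): u=d/(1+P["k1"]*(u**2).sum(1,keepdims=True))
    return np.c_[u,np.ones(len(u))]@P["attitude"].T
def onz(P,px,z):
    r=rays(P,px); return P["origin"]+r*((z-P["origin"][2])/r[:,2:])
def tri(P1,a,P2,b):
    r1,r2=rays(P1,a)[0],rays(P2,b)[0]
    s=np.linalg.lstsq(np.c_[r1,-r2],P2["origin"]-P1["origin"],rcond=None)[0]
    p,q=P1["origin"]+s[0]*r1,P2["origin"]+s[1]*r2
    return (p+q)/2,np.linalg.norm(p-q)
def proj(P,X):
    c=(np.atleast_2d(X)-P["origin"])@P["attitude"]; u=c[:,:2]/c[:,2:]
    u=u*(1+P["k1"]*(u**2).sum(1,keepdims=True)); return u*P["mtx"][0,0]+P["mtx"][:2,2]
def down(yaw):  # tool x at angle yaw, z down
    c,s=np.cos(np.radians(yaw)),np.sin(np.radians(yaw))
    return np.array([[c,s,0],[s,-c,0],[0,0,-1.]])
def snap(name="wrist",f=None):
    P=env.camera_params(name); im=env.camera(name)[:,:,::-1].copy()
    if f: cv2.imwrite("pics/"+f,im)
    return P,im
E
python3 - <<'E'
from h import *
np.set_printoptions(precision=4,suppress=True)
T=env.camera_params("top");S=env.camera_params("scene")
print("plate z10",onz(T,[[248,149],[387,168],[381,222],[245,203]],.01))
print("seg top",onz(T,[[323,173],[354,184],[342,216],[311,204]],.05))
print("spacer",onz(T,[[163,218],[184,216]],.044), tri(T,[173.5,216],S,[396,332]))
print("bush,bar,bin corners",onz(T,[[172,241],[173,193]],.044),onz(T,[[154,174],[200,175],[195,264],[149,262]],.035))
print("gauge,can,spool,jar",onz(T,[[366,122],[356,249],[428,199],[308,124]],.08))
R=env.read_tcp_rot();print(R); P=env.camera_params("wrist")
print("cam in tool",R.T@(P["origin"]-env.read_eef_pos()),R.T@P["attitude"])
E
```

```text
plate z10 [[ 0.6955  0.1054  0.01  ]
 [ 0.6444 -0.3049  0.01  ]
 [ 0.4855 -0.2872  0.01  ]
 [ 0.5341  0.1092  0.01  ]]
seg top [[ 0.6187 -0.1156  0.05  ]
 [ 0.5887 -0.2032  0.05  ]
 [ 0.4977 -0.1702  0.05  ]
 [ 0.53   -0.083   0.05  ]]
spacer [[0.4833 0.3401 0.044 ]
 [0.4901 0.2788 0.044 ]] (array([0.4863, 0.3122, 0.046 ]), np.float64(0.009091355190352037))
bush,bar,bin corners [[0.418  0.3107 0.044 ]
 [0.556  0.3141 0.044 ]] [[0.6126 0.3769 0.035 ]
 [0.611  0.2396 0.035 ]
 [0.3541 0.244  0.035 ]
 [0.3562 0.3791 0.035 ]]
gauge,can,spool,jar [[ 0.7592 -0.2322  0.08  ]
 [ 0.4065 -0.2059  0.08  ]
 [ 0.546  -0.402   0.08  ]
 [ 0.7511 -0.0707  0.08  ]]
[[-0.9622  0.2723 -0.0009]
 [ 0.2723  0.9622 -0.002 ]
 [ 0.0003 -0.0021 -1.    ]]
cam in tool [ 0.0673  0.0005 -0.1426] [[ 0.0002 -0.9644 -0.2645]
 [ 1.      0.0003 -0.0004]
 [ 0.0005 -0.2645  0.9644]]
```

```bash
python3 - <<'E'
from h import *
for i,(p,y) in enumerate([((.57,-.06,.27),173),((.57,.03,.27),173),((.46,.31,.25),186),((.51,.33,.22),186)]):
    env.move_to(np.array(p),down(y)); env.sleep(.2)
    P,im=snap("wrist",f"w{i}.png"); np.save(f"w{i}.npy",P,allow_pickle=True)
    print(env.read_t(),env.read_joint_pos())
a=[cv2.imread(f"pics/w{i}.png") for i in range(4)]
cv2.imwrite("pics/m.png",cv2.resize(np.vstack([np.hstack(a[:2]),np.hstack(a[2:])]),(800,600),interpolation=cv2.INTER_AREA))
E
```

```text
2.9667 [-1.46069056e+01  1.00349571e+01  8.58425860e+01  2.72644603e-03
  8.41257354e+01 -9.76574941e+01]
3.6667 [-5.76913377e+00  9.75232986e+00  8.61711236e+01 -1.17364929e-02
  8.40770729e+01 -8.86778796e+01]
5.075 [ 2.49171635e+01  8.55791390e+00  8.99015829e+01 -7.30976102e-03
  8.15321389e+01 -7.09670080e+01]
5.6833 [ 2.47539089e+01  1.61138486e+01  8.42803318e+01  1.30579209e-03
  7.95185361e+01 -7.12546614e+01]
```

View pics/m.png

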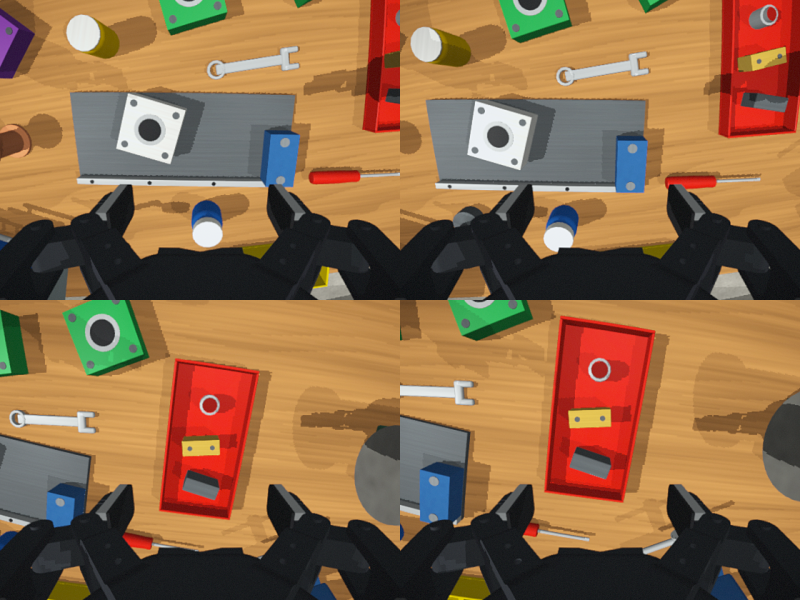

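The four wrist views are usable. Montage positions: spacer (201,447) and (590,418), blue top (283,158) and (631,163), segment top (150,130) and (498,135). The fence is the light strip at about y=180–190. Next I extract corners and triangulate.

```bash
cat > q.py <<'E'
from h import *
np.set_printoptions(precision=4,suppress=True)
def quad(im,col,near,vmin=None):
    hsv=cv2.cvtColor(im,cv2.COLOR_BGR2HSV); H,S,V=[c.astype(int) for c in cv2.split(hsv)]
    # bright top face, separated from its shaded sides by value around the seed patch
    x,y=map(int,near); r=4
    if col=="brass": m=(H>18)&(H<32)&(S>90)&(V>150)
    if col=="blue": m=(H>98)&(H<118)&(S>110)&(V>(vmin or 150))
    if col=="white": m=(S<50)&(V>(vmin or 190))
    m=cv2.morphologyEx((m*255).astype(np.uint8),cv2.MORPH_OPEN,np.ones((3,3)))
    cs,_=cv2.findContours(m,cv2.RETR_EXTERNAL,cv2.CHAIN_APPROX_NONE)
    cs=[c for c in cs if cv2.contourArea(c)>150]
    c=min(cs,key=lambda c:abs(cv2.pointPolygonTest(c,near,True)) if cv2.pointPolygonTest(c,near,False)<0 else 0)
    h=cv2.convexHull(c)
    q=cv2.approxPolyN(h,4,ensure_convex=True).reshape(-1,2).astype(float)
    return q+0.0,cv2.contourArea(h),cv2.minAreaRect(c)
def order(q): # cyclic ordering starting at smallest x+y
    c=q.mean(0);q=q[np.argsort(np.arctan2(*(q-c).T[::-1]))]
    return np.roll(q,-np.argmin(q.sum(1)),axis=0)
E
python3 - <<'E'
from q import *
W=[np.load(f"w{i}.npy",allow_pickle=True).item() for i in range(4)]
I=[cv2.imread(f"pics/w{i}.png") for i in range(4)]
def px(u,v): return ((u%400)*1.4,(v%300)*1.4)
for n,i,j,a,b in [("brass",2,3,(201,447),(590,418)),("blue",0,1,(283,150),(631,152)),("white",0,1,(135,118),(485,120))]:
    Q=[]
    for k,s in ((i,a),(j,b)):
        q,A,mr=quad(I[k],n,px(*s)); q=order(q);Q.append(q); print(n,A,mr,q.tolist())
        cv2.polylines(I[k],[q.astype(int)],True,(255,0,255),1)
    C=[tri(W[i],p,W[j],r) for p,r in zip(*Q)]
    X=np.array([c[0] for c in C]);print(X,[round(c[1],4) for c in C]);
    print("z",X[:,2].mean(),"sides",np.linalg.norm(X-np.roll(X,-1,0),axis=1),"ctr",X.mean(0))
out=np.vstack([np.hstack([I[0][90:300,60:460],I[1][90:300,0:400]]),np.hstack([I[2][60:320,150:550],I[3][0:260,150:550]])])
cv2.imwrite("pics/q.png",out)
E
```

```text
brass 1040.0 ((280.9519958496094, 206.75186157226562), (20.7154541015625, 51.88471603393555), 87.79740142822266) [[254.0, 197.0], [306.0, 195.0], [308.0, 217.0], [256.0, 217.0]]
brass 1379.0 ((265.26947021484375, 165.54396057128906), (24.30592918395996, 58.3199577331543), 87.95458984375) [[235.0, 155.0], [294.0, 152.0], [294.0, 177.0], [237.0, 179.0]]
[[0.479  0.2805 0.0379]
 [0.4695 0.3399 0.0418]
 [0.4928 0.3432 0.0522]
 [0.5041 0.2843 0.0346]] [np.float64(0.0002), np.float64(0.0005), np.float64(0.0017), np.float64(0.001)]
z 0.0416261262405325 sides [0.0603 0.0257 0.0626 0.0256] ctr [0.4864 0.312  0.0416]
blue 2837.0 ((395.4010009765625, 224.49008178710938), (40.49801254272461, 75.3243179321289), 5.710593223571777) [[379.0, 188.0], [420.0, 188.0], [410.0, 260.0], [372.0, 260.0]]
blue 2839.5 ((323.8150634765625, 232.49314880371094), (40.749839782714844, 72.50584411621094), 2.12109637260437) [[305.0, 197.0], [346.0, 197.0], [341.0, 269.0], [302.0, 268.0]]
[[0.5904 0.0563 0.0488]
 [0.5953 0.104  0.0524]
 [0.6875 0.0917 0.0513]
 [0.68   0.0431 0.0525]] [np.float64(0.0005), np.float64(0.0007), np.float64(0.0012), np.float64(0.0001)]
z 0.051257921540647476 sides [0.0481 0.093  0.0493 0.0906] ctr [0.6383 0.0738 0.0513]
white 6359.5 ((208.4905548095703, 179.78302001953125), (83.51521301269531, 78.70759582519531), 15.945395469665527) [[179.0, 130.0], [259.0, 154.0], [238.0, 229.0], [162.0, 207.0]]
white 5989.0 ((136.53773498535156, 189.367919921875), (86.67451477050781, 75.6856689453125), 15.945394515991211) [[105.0, 141.0], [184.0, 164.0], [168.0, 238.0], [94.0, 216.0]]
[[ 0.4958 -0.1649  0.0507]
 [ 0.5341 -0.0793  0.0477]
 [ 0.6208 -0.117   0.0496]
 [ 0.5823 -0.2046  0.0479]] [np.float64(0.0), np.float64(0.0003), np.float64(0.001), np.float64(0.0004)]
z 0.04897079957078312 sides [0.0939 0.0945 0.0957 0.0952] ctr [ 0.5582 -0.1415  0.049 ]
```

View pics/q.png

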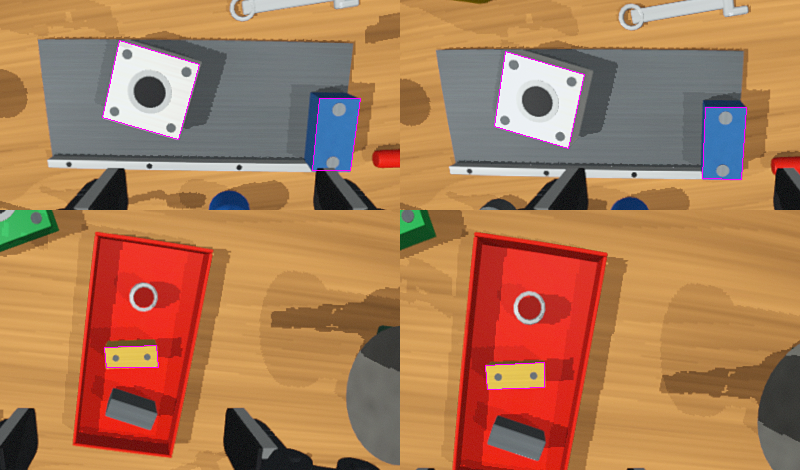

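Detections fit well, and the triangulated heights (spacer top 42, blue 51, segment 49 mm) agree with the text. Next: fixture yaw and spacer yaw, then grasp.

```bash
python3 - <<'E'
from q import *
W=[np.load(f"w{i}.npy",allow_pickle=True).item() for i in range(4)]
I=[cv2.imread(f"pics/w{i}.png") for i in range(4)]
for i,s in ((2,(281,206)),(3,(265,165))):
    c,_,mr=quad(I[i],"brass",s); X=onz(W[i],order(c),.043)[:,:2]
    d=(X[1]+X[2]-X[0]-X[3]); print("spacer",X.mean(0),"long ang",np.degrees(np.arctan2(d[1],d[0])))
for i,s in ((0,(395,215)),(1,(323,215))):
    c,_,_=quad(I[i],"blue",s); X=onz(W[i],order(c),.05)[:,:2]
    d=X[3]-X[0];e=X[2]-X[1]; print("blue",X.tolist(),"x-ang",np.degrees(np.arctan2([d[1],e[1]],[d[0],e[0]])))
    hsv=cv2.cvtColor(I[i],cv2.COLOR_BGR2HSV)
    m=((hsv[...,1]<60)&(hsv[...,2]>150)).astype(np.uint8)
    pts_t,pts_b=[],[]
    for u in range(115 if i==0 else 70, 360 if i==0 else 295,3):
        col=np.flatnonzero(m[242:275,u])
        if len(col)>2: pts_t.append((u,242+col[0]));pts_b.append((u,242+col[-1]+1))
    for n,pp in (("in",pts_t),("out",pts_b)):
        X=onz(W[i],pp,.024)[:,:2].astype(np.float32)
        vx,vy,x0,y0=cv2.fitLine(X,cv2.DIST_HUBER,0,.01,.01).ravel()
        print("fence",n,"ang",np.degrees(np.arctan2(vy,vx)),"x at y=0:",x0-y0*vx/vy,"n",len(pp))
E
```

```text
spacer [0.4859 0.3127] long ang 97.01083348149668
spacer [0.4863 0.3123] long ang 98.4201294399559
blue [[0.5898296345269923, 0.055883929873979374], [0.5956181561304106, 0.10499088260444345], [0.687471548160961, 0.09210269738685056], [0.6811963001977811, 0.043713731029262334]] x-ang [-7.5872 -7.9872]
fence in ang 82.10052 x at y=0: 0.6784182 n 82
fence out ang 82.198204 x at y=0: 0.69012684 n 82
blue [[0.5903607020799871, 0.056196633437246235], [0.5962999163748643, 0.10445484270584379], [0.6888677526926659, 0.09195861866418698], [0.6812531288785455, 0.04309320629153183]] x-ang [-8.2035 -7.6882]
fence in ang 82.12319 x at y=0: 0.67820215 n 67
fence out ang 82.277596 x at y=0: 0.69000024 n 67
```

```bash
cat >> h.py <<'E'
A=-7.85
fx=np.array([np.cos(np.radians(A)),np.sin(np.radians(A)),0]);fy=np.array([-fx[1],fx[0],0])
def F(a,b,z): return a*fx+b*fy+np.array([0,0,z])   # a: along fx, b: along fy from the world origin
def ab(p): return np.round([p@fx,p@fy,p[2]],4)
FE,BL=.6719,.1358
E
python3 - <<'E'
from h import *
np.set_printoptions(precision=4,suppress=True)
c=np.array([.4862,.3125,0]);z=np.array([0,0,1.])
env.set_gripper(.076)
env.move_to(c+z*.10,down(187.7))
hit=env.line_to(c+z*.015,max_force=8,velocity=.1); print("down hit",hit,env.read_eef_pos())
if not hit:
    env.set_gripper(.0,60); print("width",env.read_grip_width())
    env.line_to(c+z*.12); print("lifted",env.read_grip_width(),env.read_ft_force(),env.read_t())
    env.move_to(F(FE-.038,BL-.0265,.12),down(90+A)); print(env.read_grip_width(),ab(env.read_eef_pos()),env.read_ft_force(),env.read_t())
    P,im=snap("wrist","w5.png"); snap("scene","s5.png")
    cv2.imwrite("pics/c5.png",np.hstack([im[::1],cv2.imread("pics/s5.png")])[:, :1120]); 
    cv2.imwrite("pics/c5.png",cv2.resize(cv2.imread("pics/c5.png"),(800,300)))
E
```

```text
down hit False [0.4869 0.3129 0.0157]
width 0.0590739332831553
lifted 0.058904852400160836 [-1.3283 -0.4394 -4.9429] 8.6417
0.05875488615200292 [0.6329 0.1101 0.1189] [-0.3621  0.4828 -3.6523] 9.8917
```

View pics/c5.png

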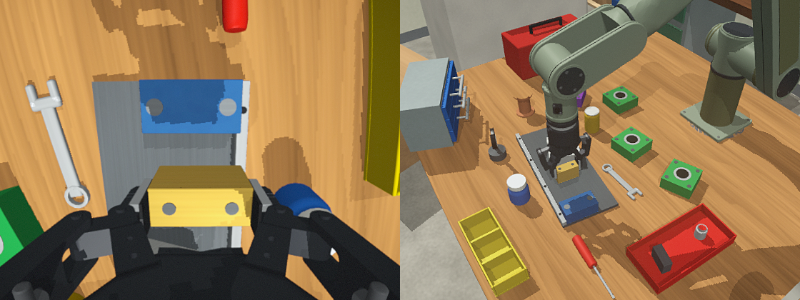

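The spacer is held square at left (200,205), long side towards the fence, with the blue face beyond it. Nothing else left the bin. Next I set it down and slide it against the blue face and the fence.

```bash
python3 - <<'E'
from h import *
np.set_printoptions(precision=4,suppress=True)
def rep(n,h=None): print(n,h,ab(env.read_eef_pos()),"F",ab(env.read_ft_force()),env.read_grip_width(),round(env.read_t(),2))
a,b=FE-.038,BL-.0265
env.line_to(F(a,b,.04))
rep("pre")
h=env.line_to(F(a,b,.016),velocity=.03,max_force=6); rep("down",h)
z=env.read_eef_pos()[2]+.0003
if h:
    h=env.line_to(F(a,b,z+.001),velocity=.02); rep("up")
    h=env.line_to(F(a,b+.022,z+.001),velocity=.03,max_force=12); rep("blue",h)
    p=env.read_eef_pos()@fy
    h=env.line_to(F(a+.016,p,z+.001),velocity=.03,max_force=12); rep("fence",h)
E
```

```text
pre None [0.6346 0.1096 0.0407] F [ 0.2032  0.0564 -3.2759] 0.05890737386974284 10.68
down True [0.634  0.1093 0.0224] F [-0.1599  0.1514  4.2466] 0.05922490010553248 11.28
up None [0.6329 0.1093 0.0226] F [-0.0809 -1.104  -3.3995] 0.05910667828482802 11.63
blue True [0.633  0.1221 0.0226] F [-0.4276 -0.8187  4.9553] 0.05919866204136439 12.18
fence True [0.6333 0.1221 0.0228] F [-0.7501  0.4908  4.0272] 0.05884235819975634 12.48
```

```bash
python3 - <<'E'
from h import *
def rep(n,h=None): print(n,h,ab(env.read_eef_pos()),"F",ab(env.read_ft_force()),round(env.read_t(),2))
env.line_to(F(.633,.119,.0255),velocity=.03);env.sleep(.2);rep("up")
h=env.line_to(F(.633,.131,.0255),velocity=.03,max_force=12); rep("blue",h);env.sleep(.2);rep("blue")
p=env.read_eef_pos()@fy
h=env.line_to(F(.652,p,.0255),velocity=.03,max_force=12); rep("fence",h);env.sleep(.2);rep("fence")
snap("wrist","w6.png")
E
```

```text
up None [0.6323 0.119  0.0247] F [-0.5288  0.1391 -3.8626] 13.0
blue True [0.6319 0.122  0.0241] F [ 1.1543 -0.3014 -3.4834] 13.29
blue None [0.631  0.122  0.0231] F [0.4633 0.127  0.2005] 13.49
fence True [0.6415 0.1219 0.0233] F [-1.5651 -0.1544  5.607 ] 14.03
fence None [0.6415 0.1219 0.0233] F [-0.0404 -0.2649  5.2277] 14.22
```

View pics/w6.png

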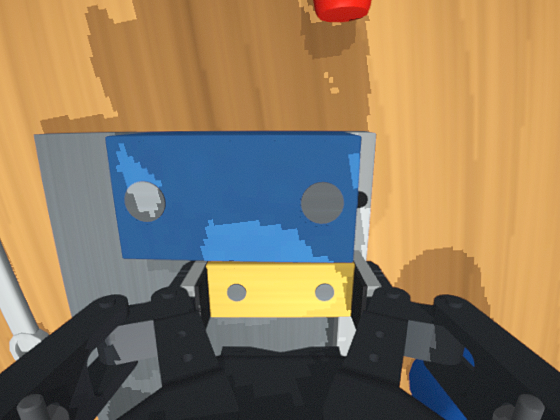

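The spacer lies against the blue face (edge row ≈262) and its right end is at the fence. Contacts came at a=0.6415 and b=0.122, against expected 0.6419 and 0.1233. I seat it down and let go.

```bash
python3 - <<'E'
from h import *
def rep(n,h=None): print(n,h,ab(env.read_eef_pos()),"F",ab(env.read_ft_force()),env.read_grip_width(),round(env.read_t(),2))
p=env.read_eef_pos();a,b=p@fx,p@fy
h=env.line_to(F(a,b,.0205),velocity=.02,max_force=8); rep("seat",h)
z=env.read_eef_pos()[2]
h=env.line_to(F(a,b+.004,z),velocity=.02,max_force=12); rep("blue",h)
h=env.line_to(F(a+.004,env.read_eef_pos()@fy,z),velocity=.02,max_force=12); rep("fence",h)
env.set_gripper(.072); rep("open")
p=env.read_eef_pos();a,b=p@fx,p@fy
env.line_to(F(a,b,.13)); 
env.move_to(F(a-.03,b-.06,.2),down(90+A)); env.sleep(.2); rep("away")
P,im=snap("wrist","w7.png"); np.save("w7.npy",P,allow_pickle=True)
E
```

```text
seat True [0.6415 0.1219 0.0234] F [-1.2912 -0.7334  4.1687] 0.058663966313355555 14.48
blue True [0.6415 0.1219 0.0235] F [-0.348   0.0322  3.0173] 0.05901410035296224 14.72
fence True [0.6416 0.1219 0.0237] F [-1.9879  0.2452  3.7187] 0.058942431873436604 14.96
open None [0.6408 0.1218 0.0228] F [-0.6245  0.0873  0.7705] 0.07192677083857436 15.24
away None [0.6098 0.0626 0.1976] F [ 1.0277 -0.1891 -0.2003] 0.07204465147860181 16.77
```

View pics/w7.png

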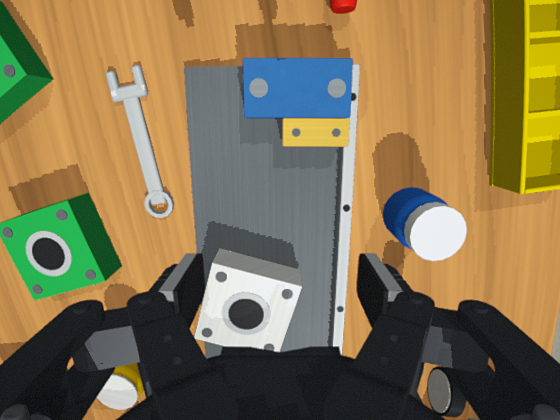

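Spacer stands upright against the blue segment (top at (316,132)). Its right end at col ≈349 may be a little short of the fence, since the blue edge is at ≈352. I measure that.

```bash
python3 - <<'E'
from q import *
P=np.load("w7.npy",allow_pickle=True).item(); im=cv2.imread("pics/w7.png")
for n,s,v in (("brass",(316,140),None),("blue",(300,80),120)):
    q,A,mr=quad(im,n,s,v);q=order(q); X=onz(P,q,.05); print(n,q.tolist(),[ab(x).tolist() for x in X])
    d=X[1]-X[0];e=X[2]-X[3];print("ang",np.degrees(np.arctan2([d[1],e[1]],[d[0],e[0]])))
cv2.imwrite("pics/c7.png",cv2.resize(im[40:240,230:380],None,fx=4,fy=3.0,interpolation=cv2.INTER_CUBIC)[:600])
print(ab(onz(P,[[353,96],[346,208]],.024)[0]))
E
```

```text
brass [[283.0, 118.0], [348.0, 118.0], [348.0, 146.0], [283.0, 146.0]] [[0.6112, 0.1348, 0.05], [0.6692, 0.1351, 0.05], [0.6704, 0.1104, 0.05], [0.6113, 0.1102, 0.05]]
ang [-7.5473 -7.6022]
blue [[242.0, 58.0], [351.0, 58.0], [351.0, 117.0], [244.0, 117.0]] [[0.5759, 0.185, 0.05], [0.6694, 0.1853, 0.05], [0.6718, 0.136, 0.05], [0.5765, 0.1357, 0.05]]
ang [-7.6387 -7.6694]
[0.6783 0.1561 0.024 ]
```

View pics/c7.png

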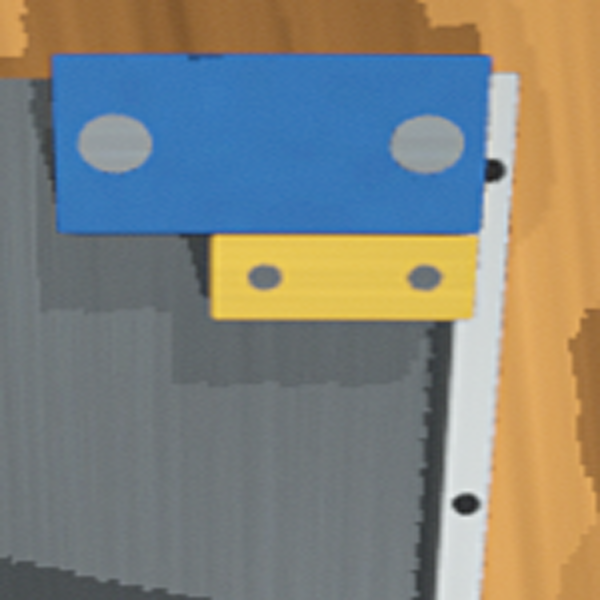

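The crop shows the spacer about 1.5–2 mm short of the fence (its right edge is ≈8 px at 4x inside the blue's), so the fence stop was friction. I push it on from its free end with closed fingers.

```bash
python3 - <<'E'
from q import *
def rep(n,h=None): print(n,h,ab(env.read_eef_pos()),"F",ab(env.read_ft_force()),round(env.read_t(),2))
b=.1205
env.set_gripper(0)
env.move_to(F(.575,b,.09),down(90+A))
env.line_to(F(.575,b,.022),velocity=.1); rep("low")
h=env.line_to(F(.590,b,.022),velocity=.06,max_force=15); rep("near",h)
for _ in range(3):
    p=env.read_eef_pos()@fx
    h=env.line_to(F(p+.02,b,.022),velocity=.02,max_force=18); rep("push",h)
    if h: break
p=env.read_eef_pos()@fx
env.line_to(F(p-.012,b,.022),velocity=.08); env.line_to(F(p-.012,b,.13),velocity=.25)
env.move_to(F(.61,.0618,.2),down(90+A)); env.sleep(.2)
P,im=snap("wrist","w8.png"); np.save("w8.npy",P,allow_pickle=True); rep("end")
for n,s,v in (("brass",(316,140),None),("blue",(300,80),120)):
    q,_,mr=quad(im,n,s,v);q=order(q); X=onz(P,q,.05); print(n,q.tolist(),[ab(x).tolist() for x in X])
E
```

```text
low None [0.5758 0.1205 0.0226] F [-0.0469 -0.3783 -0.1502] 18.92
near False [0.5909 0.1205 0.0225] F [-0.1059  0.1543  0.0012] 19.32
push True [0.597  0.1205 0.0211] F [0.4648 0.1959 0.5136] 19.97
end None [0.6084 0.0627 0.1976] F [ 0.09    0.9876 -0.3075] 21.56
brass [[285.0, 118.0], [351.0, 118.0], [351.0, 146.0], [285.0, 146.0]] [[0.6111, 0.135, 0.05], [0.6698, 0.1353, 0.05], [0.6711, 0.1106, 0.05], [0.6112, 0.1104, 0.05]]
blue [[244.0, 58.0], [354.0, 58.0], [352.0, 117.0], [246.0, 117.0]] [[0.5758, 0.185, 0.05], [0.67, 0.1854, 0.05], [0.6707, 0.1362, 0.05], [0.5764, 0.1358, 0.05]]
```

```bash
python3 - <<'E'
import cv2
im=cv2.imread("pics/w8.png")
cv2.imwrite("pics/c8.png",cv2.resize(im[100:160,270:370],None,fx=8,fy=8,interpolation=cv2.INTER_CUBIC))
E
```

```text
(no output)
```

View pics/c8.png

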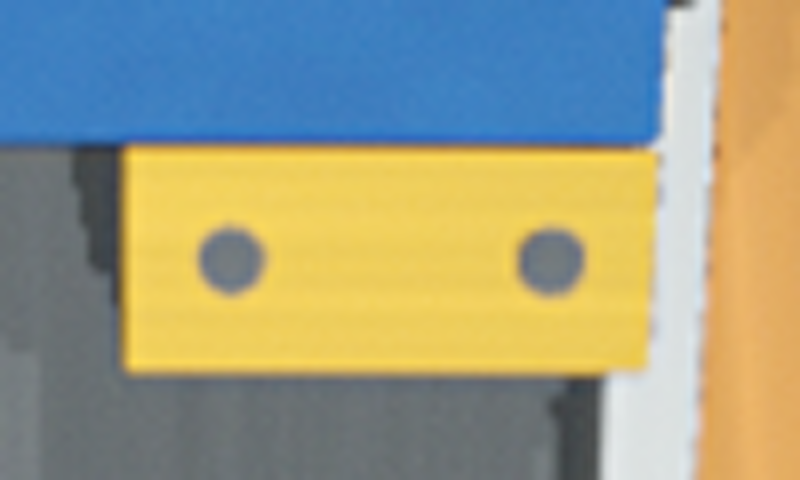

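The spacer's right edge (657) now lines up with the blue's (659) at 8x, flush with both blue and fence. Next: the segment against the fence.

```bash
python3 - <<'E'
from q import *
def rep(n,h=None): print(n,h,ab(env.read_eef_pos()),"F",ab(env.read_ft_force()),round(env.read_t(),2))
b=-.0639; R=down(180+A)
env.set_gripper(.04)
env.move_to(F(.478,b,.12),R); rep("above")
h=env.line_to(F(.478,b,.017),velocity=.15,max_force=8); rep("low",h)
if not h:
    h=env.line_to(F(.555,b,.017),velocity=.05,max_force=20); rep("push",h)
    if not h:
        h=env.line_to(F(.585,b,.017),velocity=.02,max_force=12); rep("fence",h)
    p=env.read_eef_pos()@fx
    env.line_to(F(p-.02,b,.017),velocity=.1)
    env.line_to(F(p-.02,b,.16),velocity=.25); 
    env.move_to(F(.55,-.04,.24),R); env.sleep(.2); rep("look")
    P,im=snap("wrist","w9.png"); np.save("w9.npy",P,allow_pickle=True)
E
```

```text
above None [ 0.4785 -0.0639  0.1203] F [ 0.15   -0.0542 -0.0727] 23.64
low False [ 0.4789 -0.0641  0.0176] F [-0.242   0.262  -0.4359] 24.48
push False [ 0.5547 -0.0637  0.0169] F [-1.6154  0.3759  0.2263] 26.17
fence True [ 0.565  -0.0638  0.0164] F [ 0.1469  0.0542 -0.122 ] 26.94
look None [ 0.5483 -0.0399  0.2369] F [-0.1526 -0.2628 -0.5757] 28.62
```

View pics/w9.png

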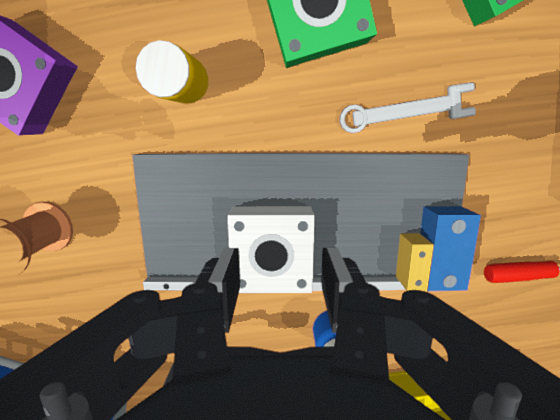

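Segment now square on the fence (top at (271,250)), with the spacer and blue undisturbed. Next: push it along the fence.

```bash
python3 - <<'E'
from q import *
def rep(n,h=None): print(n,h,ab(env.read_eef_pos()),"F",ab(env.read_ft_force()),round(env.read_t(),2))
a=.6235; R=down(90+A)
env.move_to(F(a,-.15,.12),R)
h=env.line_to(F(a,-.15,.017),velocity=.15,max_force=8); rep("low",h)
if not h:
    h=env.line_to(F(a,-.008,.017),velocity=.06,max_force=20); rep("push",h)
    h=env.line_to(F(a,.02,.017),velocity=.02,max_force=15); rep("butt",h)
    p=env.read_eef_pos()@fy
    env.line_to(F(a,p-.015,.017),velocity=.08); env.line_to(F(a,p-.015,.13),velocity=.25)
    env.move_to(F(.575,.03,.2),R); env.sleep(.2); rep("look")
    P,im=snap("wrist","w10.png"); np.save("w10.npy",P,allow_pickle=True)
    cv2.imwrite("pics/c10.png",im)
E
```

```text
low False [ 0.6245 -0.1503  0.0181] F [-0.2381 -0.3859  1.1882] 30.79
push False [ 0.6234 -0.0081  0.017 ] F [-0.297  -3.5163 -1.0197] 33.31
butt True [0.6232 0.0041 0.0167] F [ 0.0934 -1.2806  0.0497] 34.14
look None [0.5741 0.0296 0.1975] F [-0.3672  0.3638 -0.2127] 35.73
```

View pics/w10.png

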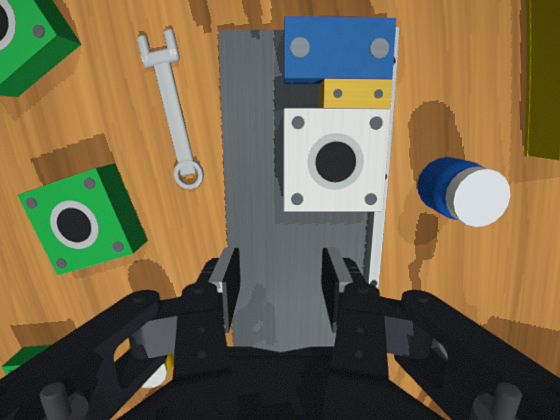

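Segment, spacer and blue segment now butt in the picture ((337,160), (358,94), (340,48)), with the segment and blue left edges aligned at col 284. A light press on the segment to the fence and a re-butt follow, then a close check.

```bash
python3 - <<'E'
from q import *
def rep(n,h=None): print(n,h,ab(env.read_eef_pos()),"F",ab(env.read_ft_force()),round(env.read_t(),2))
env.move_to(F(.548,.0615,.12),down(180+A))
h=env.line_to(F(.548,.0615,.017),velocity=.15,max_force=8); rep("low",h)
if not h:
    h=env.line_to(F(.585,.0615,.017),velocity=.03,max_force=12); rep("fence",h)
    p=env.read_eef_pos()@fx
    env.line_to(F(p-.015,.0615,.017),velocity=.08); env.line_to(F(p-.015,.0615,.13),velocity=.25)
    env.move_to(F(.6235,-.02,.13),down(90+A)); env.line_to(F(.6235,-.02,.017),velocity=.15,max_force=8)
    h=env.line_to(F(.6235,.02,.017),velocity=.03,max_force=15); rep("butt",h)
    p=env.read_eef_pos()@fy
    env.line_to(F(.6235,p-.015,.017),velocity=.08); env.line_to(F(.6235,p-.015,.16),velocity=.25)
    env.move_to(F(.60,.04,.19),down(90+A)); env.sleep(.2); rep("look")
    P,im=snap("wrist","w11.png"); np.save("w11.npy",P,allow_pickle=True); snap("top","t11.png")
    cv2.imwrite("pics/c11.png",cv2.resize(im[0:230,210:450],None,fx=2.6,fy=2.6,interpolation=cv2.INTER_CUBIC))
E
```

```text
low False [0.5489 0.0614 0.0178] F [-0.479  -0.4313  0.4909] 37.98
fence True [0.5649 0.0616 0.0162] F [ 0.6361 -0.5443  0.2787] 38.71
butt True [0.6233 0.0041 0.0167] F [-0.1914 -2.4271  0.9975] 42.73
look None [0.5992 0.0393 0.188 ] F [-0.8772 -0.4568 -0.8004] 44.34
```

View pics/c11.png

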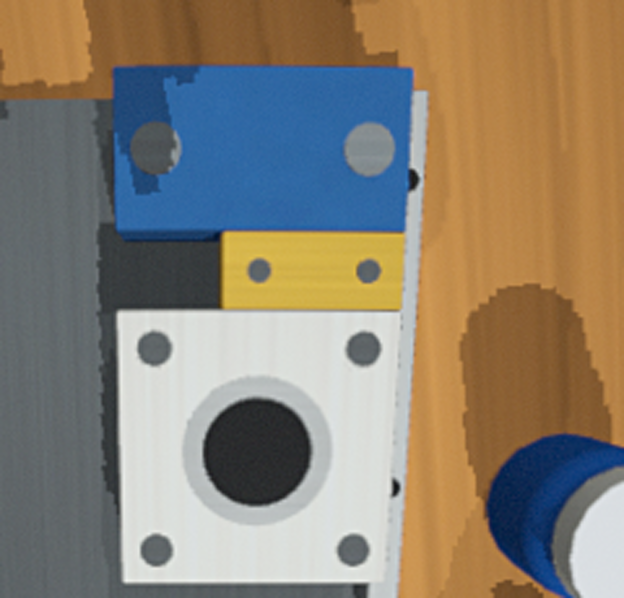

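All three butt without a gap and their fence-side edges run as one line: (413→405), (404→401), (400→384). The repeat pushes stopped at the same positions (0.565 and 0.0041). Handing in.

```bash
python3 - <<'E'
from h import *
env.close_job()
d=cv2.absdiff(cv2.imread("pics/top0.png"),cv2.imread("pics/t11.png")).max(2)
m=cv2.morphologyEx((d>60).astype(np.uint8),cv2.MORPH_OPEN,np.ones((4,4)))
print([c.tolist() for c in cv2.connectedComponentsWithStats(m)[2][1:] ])
E
```

```text
the job is handed in; nothing more can be done
[[300, 117, 18, 18, 250], [294, 127, 21, 16, 138], [284, 129, 6, 4, 24], [263, 133, 53, 53, 1031], [302, 175, 6, 8, 43], [315, 177, 38, 37, 801], [313, 180, 5, 8, 32], [308, 204, 4, 4, 16], [243, 206, 42, 20, 281], [286, 206, 9, 7, 48], [169, 214, 11, 9, 87], [181, 215, 7, 8, 54], [232, 219, 14, 11, 107], [294, 218, 4, 7, 28], [294, 236, 10, 9, 75], [223, 269, 11, 11, 103], [5, 337, 30, 44, 803], [42, 354, 20, 15, 168], [209, 381, 11, 11, 91], [248, 381, 17, 39, 222], [188, 383, 4, 4, 16], [195, 382, 10, 8, 53], [223, 387, 5, 6, 27], [87, 388, 76, 32, 1753], [4, 390, 24, 30, 528], [233, 395, 5, 4, 20], [241, 396, 4, 4, 16], [301, 404, 8, 11, 71], [0, 407, 3, 5, 15]]
```

I handed the job in after about 44 of the 67 s. The brass spacer stands between the blue segment and the aluminium segment. All three butt together, and both loose pieces lie against the fence.

- **Spacer:** I gripped it by its ends, lifted it from the bin and set it against the blue face. The first placing looked about 1.5–2 mm short of the fence, because the slide had stopped on friction. I pushed it on from its free end and a close-up then showed it flush.
- **Segment:** I pushed it square against the fence, then along the fence until it butted, then repeated both pushes lightly. The repeats stopped at the same positions, to within about 0.1 mm. It was not seen to tip.
- **Last close-up:** it shows no visible gap and one continuous line on the fence side. By camera I can vouch for flushness only to about 1 mm; beyond that I rely on the contact stops.
- **Other items:** the wrist pictures showed the wrench, can, jar and look-alikes where they were. A before/after comparison of the top view, printed after handing in, was not conclusive. The changed spots I could place are the workpieces, the arm and shadows. A few small ones near the wrench and green parts I took for shadow without viewing that picture.

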